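Set the portion gauge with its thumbwheel

TASK

Set the portion gauge for the next curd blocks: with a fingertip, roll the brass knurled thumbwheel until the blue sliding fence has closed in far enough for its red pointer line to stand within the width of the green index block. Work the fence by the wheel only, press lightly, do not touch the fence or the green index block, leave the other things on the table where they are, and take the hand away when done.

Things in the scene. Friction and masses are not known exactly. Their poses are not given: they have to be found in the camera images.
- gauge: portion gauge fixed to the table: white base plate 100 (x) x 300 (y) x 12 mm, origin under its centre, z up. At its +y end stands the steel fixed fence, top 68 mm above the table. +y runs from the wheel's end to the fixed fence; -x is the front edge with the green index block. On the base lies a sprung aluminium deck with the wheel and the sliding fence
- deck (a joint): tilt in rad of the sprung deck that carries wheel, grey wheel housing and sliding fence, hinged beside the fixed fence: 0 at rest, 0.033 at most. Under a finger on the wheel it starts to sink at about 2 N, then 1.25 mm per newton, 8 mm at most (at about 8 N), then rigid; it springs back when let go
- wheel_top (a point): highest point of the brass wheel at rest, 90 mm above the table, over its axle (x 0, y -105 mm in the gauge's frame; this point does not move). The wheel is 60 mm across, 20 mm wide; its axle lies along the gauge's x. The grey housing round it measures 58 (x) x 80 (y) mm, its top is 72 mm above the table, 18 mm below the wheel's
- wheel (a joint): turn of the wheel in rad, 0 at the start, from -0.6 to 5.2. A fingertip pressed on its top and drawn along the gauge's +y (to the fixed fence) rolls it by friction (grippy knurl): it grows and the fence closes; -y opens. 15 mm of fence per rad, half of the rim's travel. Turning resists with about 1 to 2 N at the rim; it stays where left
- fence: blue sliding fence, 60 (x) x 12 (y) x 40 mm, top 68 mm above the table, with a low foot towards the wheel; origin under the middle of its thickness, 28 mm above the table. It slides along the gauge's y, starts at y 0 in the gauge's frame and is geared to the wheel
- pointer (a point): red pointer line (3 mm wide) on the front face of the sliding fence, 48 mm above the table, at x -31 mm in the gauge's frame; moves with the fence along the gauge's y. A red line also runs over the fence's top at the same y
- index: green index block, 12 (x) x 12 (y) x 26 mm, as wide as the sliding fence is thick, on the front edge of the base; origin under its centre
- mark (a point): top centre of the green index block, 39.5 mm above the table, at x -42 mm in the gauge's frame; at the start it stands 22 to 50 mm along the gauge's +y from the pointer. Axes as the gauge's
- curd: pale fluted curd disc, about 120 mm across, 35 mm high, standing past the fixed fence; origin under its centre
- tub: yellow tub, 118 mm across, 46 mm high, at the right of the table; origin under its centre
- ink: small white bottle with black cap, 33 mm across, 62 mm high; origin under its centre
- tape_roll: roll of brown tape, 96 mm across, 48 mm high, behind the gauge
- order_pad: brown notebook, 210x152x13 mm, right of the gauge
- pen_b: white and red pen, 145 mm long, 9 mm high, between the gauge and the notebook
- marker_a: green and white felt pen, 135 mm long, 16 mm high, at the right of the table

How it is judged:
By the outcome, as a careful person would: the job done as asked, in the order asked, and still so for the second after the job is handed in, with the robot touching nothing.
It also fails if it takes over 42 s, if anything falls off the work surface, if the arm or the gripper's body presses on something with over 40 N, if the wrist force passes 120 N, or if a joint passes its speed limit or range.

ROBOT

A 6-joint arm with a two-finger parallel gripper is mounted at the origin on a cart in front of the work surface, level with it; the furniture and walls round the work are solid. World frame = base frame: x ahead of the robot, y to its left, z up, the work surface at z = 0. Lengths are in m, angles in rad, forces in N, time in s.
With the tool pointing down it reaches from about 0.3 to 0.775 m from the base axis. Payload 14.6 kg.
Tool frame: the origin (TCP) lies on the centre line of the jaws, within the pads' length; the fingertips stand 11 mm ahead of it and the grasp point (between the pads) lies 8 mm behind it; y points along the fingers, x is the direction in which the jaws open and shut, and the axes are right-handed (so a half turn about y gives the same grasp; the last joint's range is limited). The gripper opens to 94 mm and grips with 3 to 60 N. Pads are 16 mm wide; open, the fingers measure 119 mm over their backs; the gripper's body (75 mm by 177 mm) begins 78 mm behind the grasp point.
Start: joints at [-1.169, 0.3, 1.521, -0, 1.321, -0.067], TCP at [0.248, -0.491, 0.216] pointing down, gripper open.
Joint ranges: [-3.03, 3.03], [-0.79, 2.21], [0.23, 2.52], [-1.04, 4.18], [0, 3.07], [-2.55, 2.55]. Speed limits (rad/s): [2.22, 2.22, 2.57, 3.14, 3.14, 3.14].

INTERFACE

Orientations are given as [roll, pitch, yaw] about the fixed x, y, z axes, in that order (R = Rz(yaw) Ry(pitch) Rx(roll)).
In Python, from station import ctrl, imaging gives the robot as it stands. The module is installed in compiled form; this text tells all that it offers.
- The arm moves only by the tool apply_moves, never from a script. Its argument "deltas" is a list of rows, each an object with "dp": the shift along the tool's x, y, z in m, a list of three; "roll": the turn about the tool's y in rad; "grip": the closure, from -1 (fully open) to 1 (shut). In form: [{"dp": [tx, ty, tz], "roll": roll, "grip": grip}, ...]. A call has 1 to 10 rows; each row shifts and turns the commanded pose from where the row before left it, along the tool's axes as they then stand; what a row does not reach is not made up. A row lasts 1/8 s, in which the tool goes at most 62.5 mm and 10.7 degrees, less where a joint would pass 70% of its speed; a pose out of reach is approached as far as the arm can. A call with a gripper value outside its range is refused whole. The fingers move at their own pace and stop on an object; "newtons" is the grip in N (left out, the last holds). Time passes only in rows, so rows that do not move let the fingers close. It gives the time, the measured TCP pose, the force and the opening at its end, in the units of the state.
- ctrl.get_obs(): the state, without advancing time (a new reading comes with each control period).
- imaging.camera(name): name is "scene" or "top" or "wrist"; returns the picture (480x640x3 uint8, blue, green, red); there is no depth.
- imaging.camera_info(name): a dict with "K" (3x3 intrinsics, pixels), "D" ([k1, k2, p1, p2, k3] as OpenCV has them; the pictures are not rectified), "world_from_camera" (4x4, takes a point from camera to world coordinates). Camera axes: x right, y down, z forward; pixel columns grow to the right and rows downward; lengths in m; the calibration is good to about 2 mm. A picture is of the moment at which its call begins: read the wrist's pose just before it. camera_info takes no time and is no camera call; for the wrist camera it gives the pose at the moment of the call.
- ctrl.hand_in(): hands the job in, once; it reports no verdict.
The state is a dict: "time_s": time; "qpos": joint angles; "joint_vel": joint speeds; "tau": joint torques, N m; "ee_pos": TCP position; "eef_rot": TCP orientation; "force": force on the tool from outside, world axes, zero at the start; "moment": the same for the moment, N m; "grip_width": finger opening in m.
Only numpy, scipy, OpenCV 4.12 (cv2) and the standard library are available. Lean on these libraries where they do the work, as an engineer would, in place of code of your own. Each camera call takes 0.05 s, during which the arm holds its last target. There are 200 camera calls.

## Working session

There is one attempt and no reset: what is moved stays moved. The work goes in short steps, Python scripts to look and compute and a tool call to move; the robot and the scene stay as the last step left them, time stands still between calls to the robot, and variables do not carry over. Pictures are saved under pics/ and viewed, about 8 in all and at most 12, crops included, and the job is handed in when it is done.

Besides the shell and the picture viewer there is one more tool, called after "Emit:" in YAML: its name, and indented under it one key for each argument. apply_moves: Moves the arm, as the interface text tells. Its arguments: {"type":"object","properties":{"deltas":{"type":"array"},"newtons":{"type":"number"}},"required":["deltas"]}

```bash
mkdir -p pics; python3 - <<'E'
from station import ctrl, imaging
import cv2,numpy as np
o=ctrl.get_obs();print({k:np.round(v,3).tolist() for k,v in o.items()})
for n in("scene","top"):
    cv2.imwrite(f"pics/{n}0.png",imaging.camera(n)); i=imaging.camera_info(n);print(n,np.round(i["K"],1).tolist(),i["D"],np.round(i["world_from_camera"],3).tolist())
E
```

```text
{'time_s': 0.0, 'qpos': [-1.169, 0.3, 1.522, -0.0, 1.321, -0.067], 'joint_vel': [0.0, -0.0, 0.001, 0.0, 0.0, -0.001], 'tau': [-0.003, -53.182, -35.274, 0.071, 0.024, -0.0], 'ee_pos': [0.248, -0.49, 0.216], 'eef_rot': [-1.571, 0.001, -1.102], 'force': [0.205, 0.115, 0.433], 'moment': [0.016, 0.065, -0.052], 'grip_width': 0.094}
scene [[511.7, 0.0, 323.7], [0.0, 511.7, 242.2], [0.0, 0.0, 1.0]] [-0.03200545  0.          0.          0.          0.        ] [[0.858, -0.255, 0.446, -0.014], [-0.514, -0.432, 0.741, -1.031], [0.003, -0.865, -0.502, 0.698], [0.0, 0.0, 0.0, 1.0]]
top [[598.1, 0.0, 313.9], [0.0, 598.1, 232.2], [0.0, 0.0, 1.0]] [-0.20667903  0.          0.          0.          0.        ] [[0.279, -0.801, 0.53, -0.499], [-0.96, -0.234, 0.152, -0.393], [0.002, -0.552, -0.834, 1.693], [0.0, 0.0, 0.0, 1.0]]
```

View pics/top0.png

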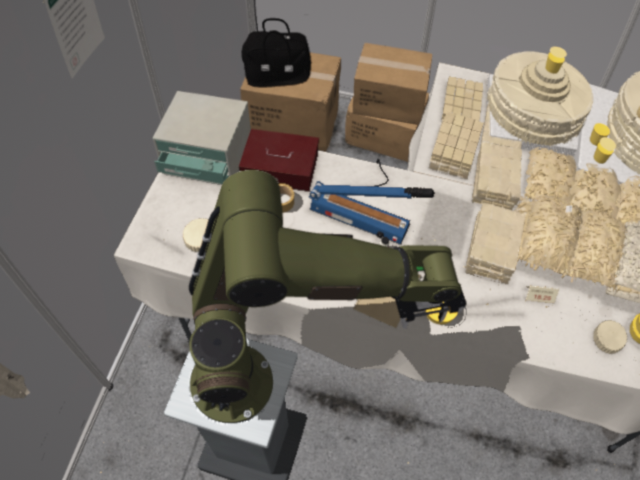

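View pics/scene0.png

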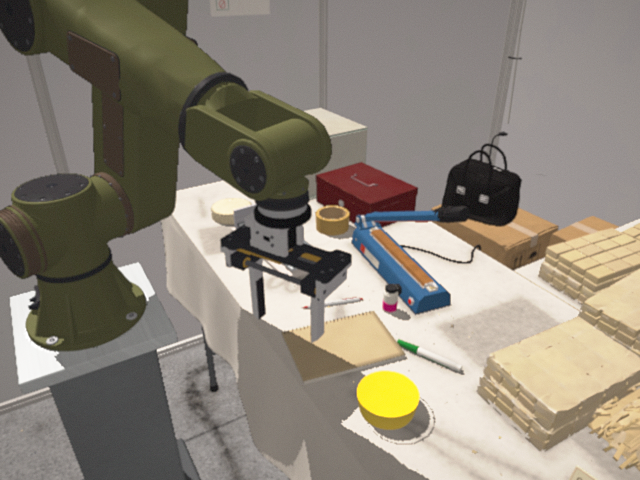

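The gripper and upper arm hide the gauge in both views: the gap between curd (200,235 top), tape (287,197 top) and pen (335,302 scene). I'll locate the neighbours and then use the wrist camera.

```bash
cat > h.py <<'E'
from station import ctrl, imaging
import cv2,numpy as np
def ray(i,uv,z):
    p=cv2.undistortPoints(np.array([[uv]],float),np.array(i["K"]),np.array(i["D"]))[0,0]
    T=np.array(i["world_from_camera"]);d=T[:3,:3]@[p[0],p[1],1];c=T[:3,3]
    return c+d*(z-c[2])/d[2]
def proj(i,P):
    T=np.linalg.inv(np.array(i["world_from_camera"]))
    return cv2.projectPoints(np.array(P,float).reshape(-1,1,3),cv2.Rodrigues(T[:3,:3])[0],T[:3,3],np.array(i["K"]),np.array(i["D"]))[0][:,0]
E
python3 - <<'E'
from h import *
t=imaging.camera_info("top");s=imaging.camera_info("scene");w=imaging.camera_info("wrist")
print(ray(t,(197,235),.035),ray(t,(287,197),.048),ray(s,(230,207),.035),ray(s,(333,215),.048),ray(s,(335,302),.0),ray(s,(390,290),.06))
print(np.round(w["K"],1),w["D"],np.round(w["world_from_camera"],3))
E
```

```text
[0.43529529 0.28014595 0.035     ] [0.66046212 0.03542922 0.048     ] [0.44399912 0.26526241 0.035     ] [0.66322743 0.04638547 0.048     ] [ 0.48934755 -0.2437913   0.        ] [ 0.57011528 -0.33543801  0.06      ]
[[386.5   0.  318.4]
 [  0.  386.5 246.9]
 [  0.    0.    1. ]] [0.01779976 0.         0.         0.         0.        ] [[ 0.451 -0.856 -0.252  0.322]
 [-0.892 -0.433 -0.127 -0.454]
 [-0.001  0.282 -0.959  0.384]
 [ 0.     0.     0.     1.   ]]
```

Emit:
apply_moves:
  deltas:
    - {"dp":[-0.027,-0.012,0.036],"roll":0,"grip":1}
    - {"dp":[-0.027,-0.012,0.036],"roll":0,"grip":1}
    - {"dp":[-0.027,-0.012,0.036],"roll":0,"grip":1}
    - {"dp":[-0.027,-0.012,0.036],"roll":0,"grip":1}
    - {"dp":[-0.027,-0.012,0.036],"roll":0,"grip":1}
    - {"dp":[0,0,0],"roll":0,"grip":1}
  newtons: 20

```text
time_s: 0.85
ee_pos: [0.3491, -0.2872, 0.2773]
eef_rot: [-1.57, -0.001, -1.099]
force: [1.0, 0.5, 0.4]
grip_width: 0.0377
```

```bash
python3 - <<'E'
from h import *
import json
i=imaging.camera_info("wrist");cv2.imwrite("pics/w1.png",imaging.camera("wrist"))
np.save("w1.npy",i,allow_pickle=True);print(ctrl.get_obs()["ee_pos"])
E
```

```text
[ 0.34843088 -0.28832555  0.2766187 ]
```

View pics/w1.png

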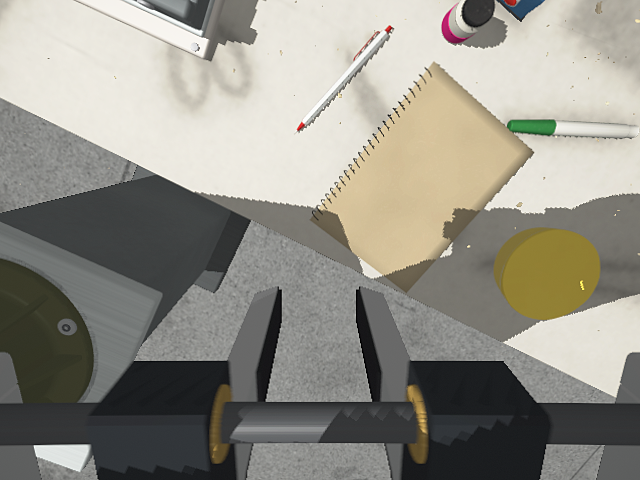

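The base plate's near corner is at (208,55); the pen is at (300,130)-(390,28). I'll move further over the gauge.

```bash
python3 - <<'E'
from h import *
i=np.load("w1.npy",allow_pickle=True).item()
for p in((208,55),(80,2),(228,0)):print(ray(i,p,.012))
E
```

```text
[ 0.4389743 -0.1163904  0.012    ]
[0.42508512 0.01143729 0.012     ]
[ 0.49302467 -0.11543326  0.012     ]
```

Emit:
apply_moves:
  deltas:
    - {"dp":[-0.045,-0.015,0.02],"roll":0,"grip":1}
    - {"dp":[-0.045,-0.015,0.02],"roll":0,"grip":1}
    - {"dp":[-0.045,-0.015,0.02],"roll":0,"grip":1}
    - {"dp":[-0.045,-0.015,0.02],"roll":0,"grip":1}
    - {"dp":[0,0,0],"roll":0,"grip":1}

```text
time_s: 1.52
ee_pos: [0.3382, -0.0911, 0.3372]
eef_rot: [-1.57, -0.001, -1.099]
force: [0.8, -0.7, 0.1]
grip_width: 0.0007
```

```bash
python3 - <<'E'
from h import *
i=imaging.camera_info("wrist");cv2.imwrite("pics/w2.png",imaging.camera("wrist"))
np.save("w2.npy",i,allow_pickle=True);print(ctrl.get_obs()["ee_pos"])
E
```

```text
[ 0.33819986 -0.09218839  0.336415  ]
```

View pics/w2.png

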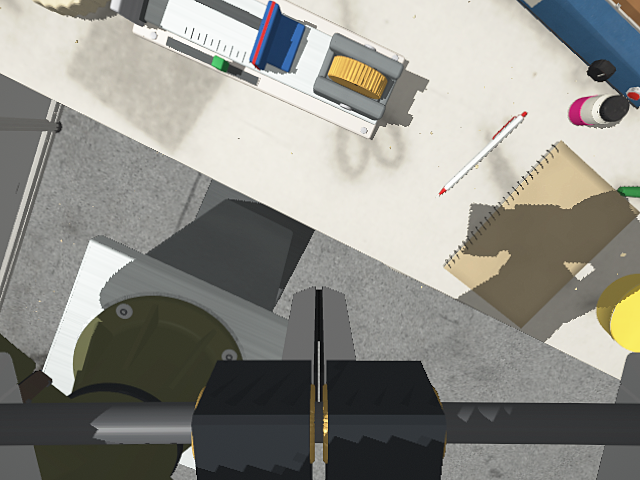

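The whole gauge is in view: wheel (358,75), blue fence with red line (266,35), green index (221,63), front base corner (375,137). I'll enlarge it.

```bash
python3 - <<'E'
import cv2
a=cv2.imread("pics/w2.png")[0:145,125:415]
cv2.imwrite("pics/w2c.png",cv2.resize(a,None,fx=2.75,fy=2.75,interpolation=cv2.INTER_CUBIC))
E
```

```text
(no output)
```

View pics/w2c.png

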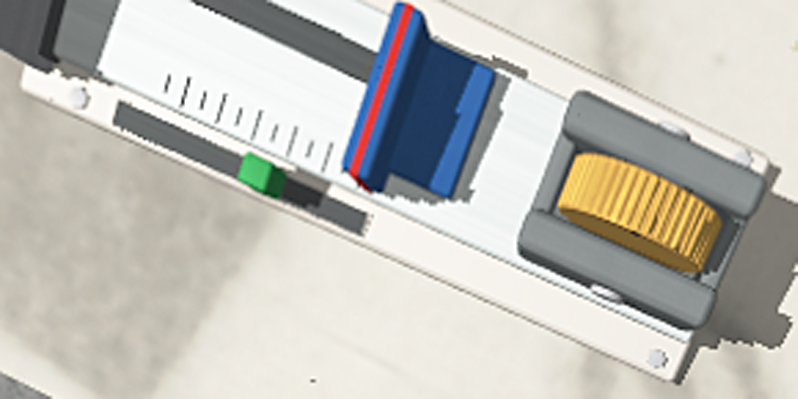

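```bash
cat > fit.py <<'E'
from h import *
from scipy.optimize import least_squares
i=np.load("w2.npy",allow_pickle=True).item()
C=lambda u,v:(u/2.75+125,v/2.75)
obs=[((-.05,-.15,.012),C(677,382)),((.05,-.15,.012),C(778,163)),((-.05,.15,.012),C(22,90)),((.03,0,.068),C(406,5)),((-.03,0,.068),C(352,178))]
P=np.array([o[0] for o in obs]);U=np.array([o[1] for o in obs])
def W(q,P):
    P=np.atleast_2d(P);c,s=np.cos(q[2]),np.sin(q[2])
    return np.c_[q[0]+c*P[:,0]-s*P[:,1],q[1]+s*P[:,0]+c*P[:,1],P[:,2]]
r=least_squares(lambda q:(proj(i,W(q,P))-U).ravel(),[.45,0,.0])
q=r.x
if __name__=="__main__":
    print(q,r.fun.round(1))
    m=ray(i,C(258,172),.0395);c,s=np.cos(q[2]),np.sin(q[2]);d=m[:2]-q[:2]
    print("mark in gauge",c*d[0]+s*d[1],-s*d[0]+c*d[1])
    print("wheel",W(q,(0,-.105,.09)), "y dir",-s,c)
    a=cv2.imread("pics/w2.png")[0:145,125:415];a=cv2.resize(a,None,fx=2.75,fy=2.75,interpolation=cv2.INTER_CUBIC)
    def poly(pts,col):
        u=((proj(i,W(q,pts))-[125,0])*2.75).astype(int);cv2.polylines(a,[u.reshape(-1,1,2)],True,col,1)
    poly([(-.05,-.15,.012),(.05,-.15,.012),(.05,.15,.012),(-.05,.15,.012)],(0,0,255))
    iy=-s*d[0]+c*d[1]
    poly([(-.042+sx*.006,iy+sy*.006,.0395) for sx,sy in((-1,-1),(1,-1),(1,1),(-1,1))],(255,0,255))
    poly([(sx*.029,-.105+sy*.04,.072) for sx,sy in((-1,-1),(1,-1),(1,1),(-1,1))],(0,0,255))
    poly([(-.01,-.105,.09),(.01,-.105,.09)],(255,0,0))
    cv2.imwrite("pics/fit.png",a)
E
python3 fit.py
```

```text
[0.47227409 0.03790208 0.07169043] [-0.9  1.5 -1.  -1.7 -1.8  0.4  2.1  0.6  1.  -0.8]
mark in gauge -0.04131783556361954 0.04164160405999192
wheel [[ 0.47979514 -0.06682821  0.09      ]] y dir -0.07162904060131714 0.9974313412674252
```

View pics/fit.png

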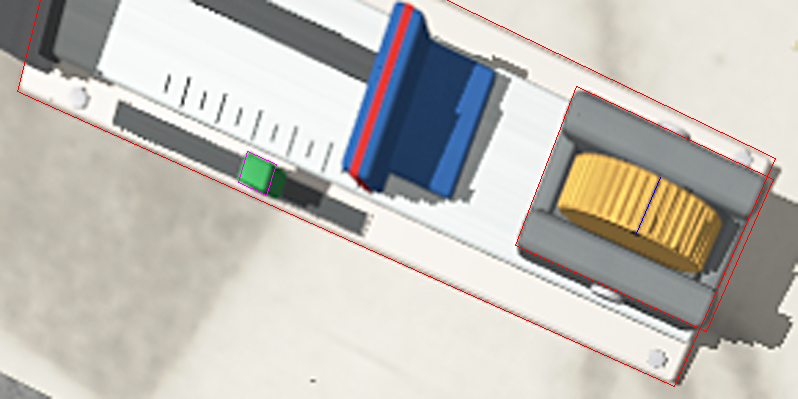

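The model overlay matches well: index 41.6 mm along +y from the pointer, so about 2.8 rad or 83 mm of rim travel. I'll go above the wheel and align tool x with the gauge's -y.

Emit:
apply_moves:
  deltas:
    - {"dp":[0.0084,0.036,0.0275],"roll":0,"grip":1}
    - {"dp":[0.0084,0.036,0.0275],"roll":0,"grip":1}
    - {"dp":[0.0084,0.036,0.0275],"roll":0,"grip":1}
    - {"dp":[0.0084,0.036,0.0275],"roll":0,"grip":1}
    - {"dp":[0.0084,0.036,0.0275],"roll":0,"grip":1}
    - {"dp":[0,0,0],"roll":0.133,"grip":1}
    - {"dp":[0,0,0],"roll":0.133,"grip":1}
    - {"dp":[0,0,0],"roll":0.133,"grip":1}
    - {"dp":[0,0,0],"roll":0,"grip":1}

```text
time_s: 2.7
ee_pos: [0.4794, -0.0691, 0.1553]
eef_rot: [-1.573, 0.0, -1.502]
force: [0.1, -0.3, -0.1]
grip_width: 0.0005
```

```bash
cat > st.py <<'E'
from fit import *
o=ctrl.get_obs();p=np.array(o["ee_pos"]);c,s=np.cos(q[2]),np.sin(q[2]);d=p-W(q,(0,-.105,.09))[0]
print("t",o["time_s"],"rel wheel top, gauge axes mm",(1e3*np.array([c*d[0]+s*d[1],-s*d[0]+c*d[1],d[2]-.011])).round(1),"rot",np.round(o["eef_rot"],3),"want yaw",q[2]-np.pi/2,"F",np.round(o["force"],1))
E
python3 - <<'E'
import st
from h import *
i=imaging.camera_info("wrist");cv2.imwrite("pics/w3.png",imaging.camera("wrist"));np.save("w3.npy",i,allow_pickle=True)
E
```

```text
t 2.7 rel wheel top, gauge axes mm [-0.5 -2.3 54.3] rot [-1.573  0.    -1.502] want yaw -1.4991058929227201 F [ 0.1 -0.3 -0.1]
```

View pics/w3.png

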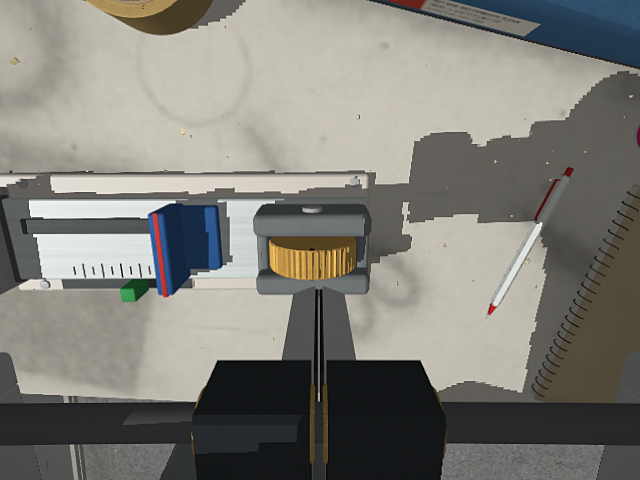

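Wheel (313,258), fence line (157,250) and index (135,288) stay visible from here. Next I offset to -y and descend to contact.

Emit:
apply_moves:
  deltas:
    - {"dp":[0.008,0.024,0],"roll":0,"grip":1}
    - {"dp":[0,0.024,0],"roll":0,"grip":1}
    - {"dp":[0,0.003,0],"roll":0,"grip":1}
    - {"dp":[0,0.003,0],"roll":0,"grip":1}
    - {"dp":[0,0,0],"roll":0,"grip":1}

```text
time_s: 3.38
ee_pos: [0.4806, -0.0756, 0.103]
eef_rot: [-1.57, -0.0, -1.5]
force: [0.0, -0.6, 0.6]
grip_width: 0.0004
```

```bash
python3 st.py
```

```text
t 3.375 rel wheel top, gauge axes mm [ 0.1 -8.8  2. ] rot [-1.57 -0.   -1.5 ] want yaw -1.4991058929227201 F [ 0.  -0.6  0.6]
```

Emit:
apply_moves:
  deltas:
    - {"dp":[0,0.002,0],"roll":0,"grip":1}
    - {"dp":[0,0.002,0],"roll":0,"grip":1}
    - {"dp":[0,0,0],"roll":0,"grip":1}

```text
time_s: 3.75
ee_pos: [0.4806, -0.0757, 0.0987]
eef_rot: [-1.57, -0.0, -1.501]
force: [-0.2, -1.1, 3.1]
grip_width: 0.0003
```

```bash
python3 st.py
```

```text
t 3.75 rel wheel top, gauge axes mm [ 0.1 -8.9 -2.3] rot [-1.57  -0.    -1.501] want yaw -1.4991058929227201 F [-0.2 -1.1  3.1]
```

Emit:
apply_moves:
  deltas:
    - {"dp":[0,0.0015,0],"roll":0,"grip":1}
    - {"dp":[-0.003,0,0],"roll":0,"grip":1}
    - {"dp":[-0.003,0,0],"roll":0,"grip":1}
    - {"dp":[-0.004,0,0],"roll":0,"grip":1}
    - {"dp":[-0.004,0,0],"roll":0,"grip":1}
    - {"dp":[-0.004,0,0],"roll":0,"grip":1}

```text
time_s: 4.5
ee_pos: [0.4792, -0.0571, 0.0971]
eef_rot: [-1.57, 0.0, -1.501]
force: [1.6, -1.1, 4.3]
grip_width: 0.0004
```

```bash
python3 - <<'E'
import st
from h import *
i=imaging.camera_info("wrist");cv2.imwrite("pics/w4.png",imaging.camera("wrist"));np.save("w4.npy",i,allow_pickle=True)
E
```

```text
t 4.5 rel wheel top, gauge axes mm [ 0.1  9.7 -3.9] rot [-1.57   0.    -1.501] want yaw -1.4991058929227201 F [ 1.6 -1.1  4.3]
```

View pics/w4.png

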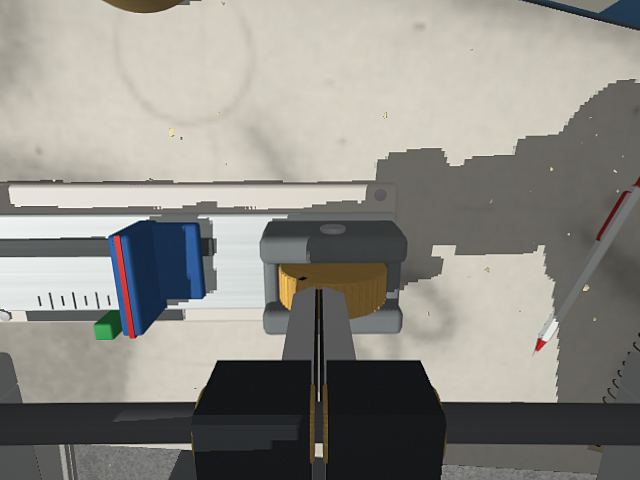

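The wheel is being driven: the red line is now at about (120,260), near the green block (107,325). I'll lift, go back and measure the fence with the deck at rest.

Emit:
apply_moves:
  deltas:
    - {"dp":[0,-0.006,0],"roll":0,"grip":1}
    - {"dp":[0.009,-0.006,0],"roll":0,"grip":1}
    - {"dp":[0.011,0,0],"roll":0,"grip":1}
    - {"dp":[0,0,0],"roll":0,"grip":1}

```text
time_s: 5.05
ee_pos: [0.4803, -0.0785, 0.1088]
eef_rot: [-1.571, 0.0, -1.502]
force: [-0.6, 0.2, 0.4]
grip_width: 0.0006
```

```bash
cat > meas.py <<'E'
from fit import *
import st,sys
n=sys.argv[1]
def gy(i,uv,z):
    m=ray(i,uv,z);c,s=np.cos(q[2]),np.sin(q[2]);d=m[:2]-q[:2];return np.array([c*d[0]+s*d[1],-s*d[0]+c*d[1]])*1e3
def meas(n,i):
    h=cv2.cvtColor(cv2.imread(f"pics/{n}.png"),cv2.COLOR_BGR2HSV)
    red=((h[...,0]<6)|(h[...,0]>174))&(h[...,1]>150)&(h[...,2]>90);v,u=np.nonzero(red)
    g=np.array([gy(i,p,.068) for p in zip(u,v)]);k=(abs(g[:,0])<27)&(abs(g[:,1])<90)
    if k.sum():print(n,"fence y",np.median(g[k,1]).round(1),k.sum())
    v,u=np.nonzero((abs(h[...,0].astype(int)-65)<15)&(h[...,1]>120)&(h[...,2]>120))
    g=np.array([gy(i,p,.0395) for p in zip(u,v)]);k=(abs(g[:,0]+42)<9)
    if k.sum():print(" bright green y",np.percentile(g[k,1],[2,50,98]).round(1),k.sum())
if n=="old":
    for a in("w2","w3","w4"):meas(a,np.load(a+".npy",allow_pickle=True).item())
else:
    j=imaging.camera_info("wrist");cv2.imwrite(f"pics/{n}.png",imaging.camera("wrist"));np.save(n+".npy",j,allow_pickle=True);meas(n,j)
E
python3 meas.py old; python3 meas.py w5
```

```text
t 5.05 rel wheel top, gauge axes mm [ -0.3 -11.6   7.8] rot [-1.571  0.    -1.502] want yaw -1.4991058929227201 F [-0.6  0.2  0.4]
w2 fence y 1.4 140
 bright green y [38.1 43.4 48.9] 110
w3 fence y 2.1 310
 bright green y [39.  43.9 48.8] 157
w4 fence y 10.5 514
 bright green y [39.1 44.  49. ] 241
t 5.05 rel wheel top, gauge axes mm [ -0.3 -11.6   7.8] rot [-1.571  0.    -1.502] want yaw -1.4991058929227201 F [-0.6  0.2  0.4]
w5 fence y 11.9 456
 bright green y [38.9 43.9 48.9] 234
```

Rolling without slip: the fence moved 9.8 mm for about 19.5 mm of finger travel. About 32 mm remain, so roughly three strokes of 21 mm.

Emit:
apply_moves:
  deltas:
    - {"dp":[0,0.006,0],"roll":0,"grip":1}
    - {"dp":[0,0.004,0],"roll":0,"grip":1}
    - {"dp":[0,0.002,0],"roll":0,"grip":1}
    - {"dp":[-0.004,0,0],"roll":0,"grip":1}
    - {"dp":[-0.005,0,0],"roll":0,"grip":1}
    - {"dp":[-0.005,0,0],"roll":0,"grip":1}
    - {"dp":[-0.005,0,0],"roll":0,"grip":1}
    - {"dp":[-0.002,0,0],"roll":0,"grip":1}
    - {"dp":[0,-0.006,0],"roll":0,"grip":1}
    - {"dp":[0,-0.006,0],"roll":0,"grip":1}

```text
time_s: 6.35
ee_pos: [0.479, -0.0565, 0.1093]
eef_rot: [-1.571, 0.0, -1.501]
force: [-0.3, -0.4, -0.2]
grip_width: 0.0005
```

Emit:
apply_moves:
  deltas:
    - {"dp":[0.01,0,0],"roll":0,"grip":1}
    - {"dp":[0.011,0,0],"roll":0,"grip":1}
    - {"dp":[0,0,0],"roll":0,"grip":1}

```text
time_s: 6.72
ee_pos: [0.4804, -0.0785, 0.1087]
eef_rot: [-1.571, 0.0, -1.502]
force: [-0.5, 0.8, 0.1]
grip_width: 0.0006
```

```bash
python3 meas.py w6
```

```text
t 6.725 rel wheel top, gauge axes mm [ -0.3 -11.6   7.7] rot [-1.571  0.    -1.502] want yaw -1.4991058929227201 F [-0.5  0.8  0.1]
w6 fence y 23.0 482
 bright green y [39.7 47.7 49.1] 58
```

Emit:
apply_moves:
  deltas:
    - {"dp":[0,0.006,0],"roll":0,"grip":1}
    - {"dp":[0,0.004,0],"roll":0,"grip":1}
    - {"dp":[0,0.002,0],"roll":0,"grip":1}
    - {"dp":[-0.004,0,0],"roll":0,"grip":1}
    - {"dp":[-0.005,0,0],"roll":0,"grip":1}
    - {"dp":[-0.005,0,0],"roll":0,"grip":1}
    - {"dp":[-0.005,0,0],"roll":0,"grip":1}
    - {"dp":[-0.002,0,0],"roll":0,"grip":1}
    - {"dp":[0,-0.006,0],"roll":0,"grip":1}
    - {"dp":[0,-0.006,0],"roll":0,"grip":1}

```text
time_s: 8.02
ee_pos: [0.479, -0.0565, 0.1093]
eef_rot: [-1.571, 0.0, -1.501]
force: [0.2, 0.2, -0.2]
grip_width: 0.0006
```

Emit:
apply_moves:
  deltas:
    - {"dp":[0.01,0,0],"roll":0,"grip":1}
    - {"dp":[0.011,0,0],"roll":0,"grip":1}
    - {"dp":[0,0,0],"roll":0,"grip":1}

```text
time_s: 8.4
ee_pos: [0.4804, -0.0785, 0.1087]
eef_rot: [-1.571, 0.0, -1.502]
force: [-0.2, -0.5, -0.2]
grip_width: 0.0006
```

```bash
python3 meas.py w7
```

```text
t 8.4 rel wheel top, gauge axes mm [ -0.3 -11.6   7.7] rot [-1.571  0.    -1.502] want yaw -1.4991058929227201 F [-0.2 -0.5 -0.2]
w7 fence y 34.0 462
 bright green y [39.  42.3 48.3] 111
```

Remaining: 43.9 − 34.0 = 9.9 mm, so a stroke of about 19 mm.

Emit:
apply_moves:
  deltas:
    - {"dp":[0,0.006,0],"roll":0,"grip":1}
    - {"dp":[0,0.004,0],"roll":0,"grip":1}
    - {"dp":[0,0.002,0],"roll":0,"grip":1}
    - {"dp":[-0.004,0,0],"roll":0,"grip":1}
    - {"dp":[-0.005,0,0],"roll":0,"grip":1}
    - {"dp":[-0.005,0,0],"roll":0,"grip":1}
    - {"dp":[-0.003,0,0],"roll":0,"grip":1}
    - {"dp":[-0.002,0,0],"roll":0,"grip":1}
    - {"dp":[0,-0.006,0],"roll":0,"grip":1}
    - {"dp":[0,-0.006,0],"roll":0,"grip":1}

```text
time_s: 9.7
ee_pos: [0.4791, -0.0584, 0.1093]
eef_rot: [-1.571, 0.0, -1.501]
force: [-1.1, 0.1, -0.5]
grip_width: 0.0004
```

Emit:
apply_moves:
  deltas:
    - {"dp":[0.005,-0.025,0],"roll":0,"grip":1}
    - {"dp":[0.007,-0.025,0],"roll":0,"grip":1}
    - {"dp":[0,0,0],"roll":0,"grip":1}

```text
time_s: 10.07
ee_pos: [0.4807, -0.0709, 0.1604]
eef_rot: [-1.568, -0.001, -1.502]
force: [0.4, -0.1, -0.5]
grip_width: 0.0004
```

```bash
python3 meas.py w8; python3 - <<'E'
import cv2
a=cv2.imread("pics/w8.png")[180:340,40:260];cv2.imwrite("pics/w8c.png",cv2.resize(a,None,fx=3.6,fy=3.6,interpolation=cv2.INTER_CUBIC))
E
```

```text
t 10.075 rel wheel top, gauge axes mm [ 0.6 -4.1 59.4] rot [-1.568e+00 -1.000e-03 -1.502e+00] want yaw -1.4991058929227201 F [ 0.4 -0.1 -0.5]
w8 fence y 43.6 292
 bright green y [39.  43.9 48.8] 153
```

View pics/w8c.png

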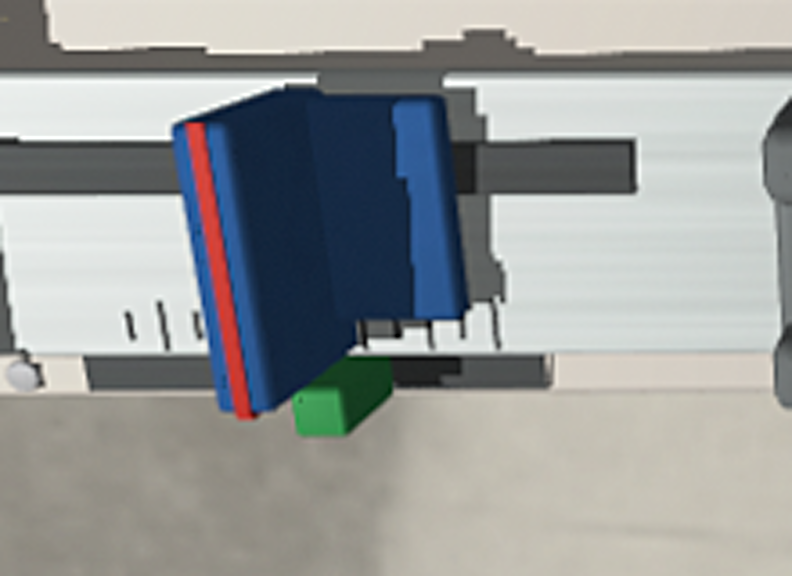

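By calibration the pointer is at 43.6 mm and the index centre at 43.9 mm. The apparent offset in the picture is parallax from the taller fence. I'll take the hand away and confirm from straight over the index.

Emit:
apply_moves:
  deltas:
    - {"dp":[-0.01,-0.03,-0.01],"roll":0,"grip":1}
    - {"dp":[-0.032,-0.02,-0.025],"roll":0,"grip":1}
    - {"dp":[-0.038,0,-0.03],"roll":0,"grip":1}
    - {"dp":[-0.038,0,-0.03],"roll":0,"grip":1}
    - {"dp":[-0.032,0,-0.025],"roll":0,"grip":1}
    - {"dp":[0,0,0],"roll":0,"grip":1}
    - {"dp":[0,0,0],"roll":0,"grip":1}

```text
time_s: 11.0
ee_pos: [0.3499, 0.0706, 0.2084]
eef_rot: [-1.571, -0.0, -1.501]
force: [0.5, -0.9, 0.1]
grip_width: 0.0007
```

```bash
python3 meas.py w9; python3 - <<'E'
import cv2
a=cv2.imread("pics/w9.png")[0:240,160:480];cv2.imwrite("pics/w9c.png",cv2.resize(a,None,fx=2.5,fy=2.5,interpolation=cv2.INTER_CUBIC))
E
```

```text
t 11.0 rel wheel top, gauge axes mm [-119.7  146.4  107.4] rot [-1.571 -0.    -1.501] want yaw -1.4991058929227201 F [ 0.5 -0.9  0.1]
w9 fence y 42.8 320
 bright green y [38.6 43.6 49.5] 187
```

View pics/w9c.png

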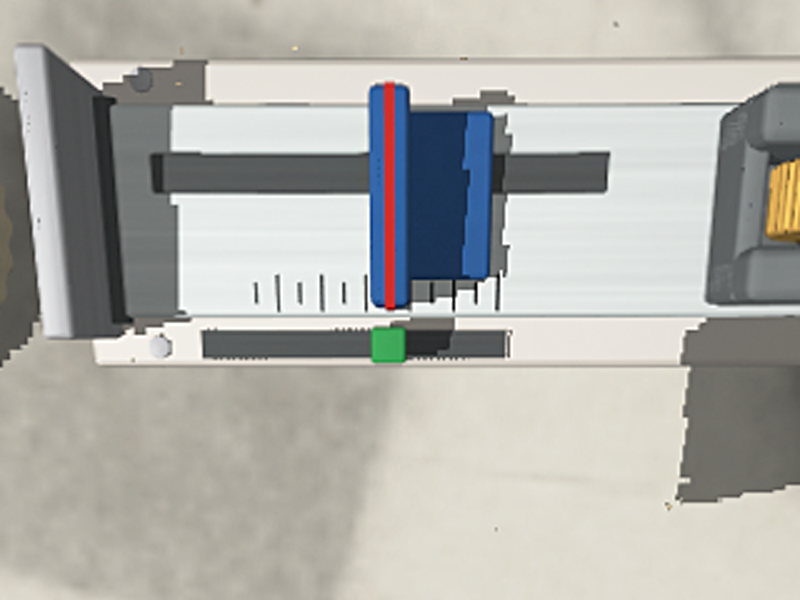

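Viewed from straight above, the red line (x≈390) runs over the middle of the green block (371 to 406, centre 388), within 1 mm. The hand is clear, so I'll hand in.

```bash
python3 -c "
from station import ctrl
print(ctrl.hand_in())"
```

```text
the job is handed in; nothing more can be done
None
```

The portion gauge is set: the blue fence's red pointer line stands over the middle of the green index block. I handed the job in at about 11 s of the 42 s allowed.

- **How:** I rolled the brass wheel with the closed fingertips in four light strokes. The force read 4.3 N during the first; I did not read it during the other three, which used the same depth. Nothing but the wheel was touched on purpose, and the hand was lifted and drawn back before handing in.
- **Last checks:** A straight-down wrist view puts the line within 1 mm of the block's centre. Readings from two viewpoints put the pointer at 43.6 and 42.8 mm and the index centre at 43.9 and 43.6 mm. The margin is about ±4.5 mm.
- **Disagreement:** One oblique view showed the line to the left of the block. That is parallax from the taller fence, and the straight-down view settled it.
- **Not checked:** I did not look again at the other things on the table. The arm stayed above them and the force readings were near zero away from the wheel.

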